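# Fetch the wax tin from behind the finishing supplies

## Task

The low round tin of wax on the finishing caddy is hemmed in by three tall containers. First stand all three containers upright on the bare whitish side board, leaving the wax tin where it is; then, with all three on the board, set the wax tin flat in the middle of the round cork pad; finally put each container back upright on the very spot of the caddy where it stood at the start (which way it is turned does not matter). Knock nothing over, and leave the sanding block and the tape measure where they are.

Things in the scene. Friction and masses are not known exactly. Their poses are not given: they have to be found in the camera images.
- spray_can: Loose round aluminium spray can with a paper band and a narrower white cap; body 52 mm across and 112 mm high, then a short dome and a 40 mm wide cap, 145 mm high in all; about 0.3 kg. Origin at the centre of its underside, z up.
- glue_bottle: Loose round white plastic glue bottle with a pointed grey nozzle; body 56 mm across and straight for 118 mm, then a shoulder and nozzle to 145 mm in all; about 0.3 kg. Origin at the centre of its underside, z up.
- solvent_tin: Loose upright rectangular steel solvent tin with paper faces, 58 mm (its x) by 38 mm (its y), straight for 120 mm, with a small off-centre black cap (24 mm across) to 136 mm; about 0.36 kg. Origin at the centre of its underside, z up.
- wax_tin: The thing to fetch: loose low round steel tin with a brass lid, 60 mm across, 38 mm high, about 0.16 kg. Origin at the centre of its underside, z up.
- caddy: Fixed finishing caddy: a brown wooden tray 210 mm (x) by 270 mm (y), floor 9 mm thick, with an 8 mm thick rim rising to 17 mm over the bench along its front (-x) edge and both y edges, none at the back. Four faint dark rings 70 mm across mark the standing places: the wax tin's at (35, 0) mm and around it the three containers' at (-41, 0), (15, 73.5) and (15, -73.5) mm; which container stands on which of the three changes. Origin at the centre of its underside, on the bench.
- side_board: Fixed bare whitish melamine board lying on the bench on the other side of the robot's midline from the caddy, 130 mm (x) by 320 mm (y), 12 mm thick: the side area. Origin at the centre of its underside, on the bench.
- cork_pad: Fixed round cork pad, 80 mm across, 5 mm thick, on the bench in front of (nearer the robot than) the side board: where the wax tin goes. Origin at the centre of its underside, on the bench.
- sanding_block: Bystander: loose small cork sanding block 36 mm (x) by 62 mm (y), 25 mm high, lying in one front corner of the caddy. Origin at the centre of its underside.
- tape_measure: Bystander: loose black tape measure 60 by 64 mm, 32 mm high, on the bench just ahead of the robot. Origin at the centre of its underside.
Mind the look-alikes: they are no part of the job. What is shaped like the glue_bottle but red or yellow is not meant.

How it is judged:
On the way, in this order (a step that is already met when the one before it is completed fails the run):
1. the spray can, glue bottle and solvent tin all stand upright on the side board, the wax tin still in its place on the caddy (x of spray_can in the frame of side_board between -0.06 and 0.06 m and y of spray_can in the frame of side_board between -0.155 and 0.155 m and z of spray_can in the frame of side_board between 0.008 and 0.017 m and angle between each of spray_can, glue_bottle, solvent_tin's own z axis and vertical below 0.1 rad and linear speed of each of spray_can, glue_bottle, solvent_tin below 0.03 m/s and x of glue_bottle in the frame of side_board between -0.06 and 0.06 m and y of glue_bottle in the frame of side_board between -0.155 and 0.155 m and z of glue_bottle in the frame of side_board between 0.008 and 0.017 m and x of solvent_tin in the frame of side_board between -0.06 and 0.06 m and y of solvent_tin in the frame of side_board between -0.155 and 0.155 m and z of solvent_tin in the frame of side_board between 0.008 and 0.017 m and distance of wax_tin from where it was at the start of the episode below 0.02 m and contact force between the fingers and anything else below 0.2 N), for 0.2 s.
2. the wax tin stands on the middle of the cork pad, let go, while all three containers still stand on the side board (horizontal distance between wax_tin and cork_pad below 0.012 m and z of wax_tin in the frame of cork_pad below 0.009 m and angle between each of wax_tin, spray_can, glue_bottle, solvent_tin's own z axis and vertical below 0.1 rad and linear speed of each of wax_tin, spray_can, glue_bottle, solvent_tin below 0.03 m/s and x of spray_can in the frame of side_board between -0.06 and 0.06 m and y of spray_can in the frame of side_board between -0.155 and 0.155 m and z of spray_can in the frame of side_board between 0.008 and 0.017 m and x of glue_bottle in the frame of side_board between -0.06 and 0.06 m and y of glue_bottle in the frame of side_board between -0.155 and 0.155 m and z of glue_bottle in the frame of side_board between 0.008 and 0.017 m and x of solvent_tin in the frame of side_board between -0.06 and 0.06 m and y of solvent_tin in the frame of side_board between -0.155 and 0.155 m and z of solvent_tin in the frame of side_board between 0.008 and 0.017 m and contact force between the fingers and wax_tin below 0.2 N), for 0.2 s.
At the end, for the whole second after the job is handed in: The wax tin stands flat on the cork pad, centred within 12 mm; the spray can, glue bottle and solvent tin each stand upright on the caddy within 15 mm of where they stood at the start; the sanding block and the tape measure are within 20 mm of where they were; all is let go and at rest (horizontal distance between wax_tin and cork_pad below 0.012 m and z of wax_tin in the frame of cork_pad below 0.009 m and angle between each of wax_tin, spray_can, glue_bottle, solvent_tin's own z axis and vertical below 0.1 rad and linear speed of each of wax_tin, spray_can, glue_bottle, solvent_tin below 0.03 m/s and distance of each of spray_can, glue_bottle, solvent_tin from where it was at the start of the episode below 0.015 m and distance of each of sanding_block, tape_measure from where it was at the start of the episode below 0.02 m); the robot touches nothing.
It fails at once if a container or the wax tin is tipped over (angle between any of spray_can, glue_bottle, solvent_tin, wax_tin's own z axis and vertical above 0.5 rad).
It fails at once if the sanding block is moved from its place (distance of sanding_block from where it was at the start of the episode above 0.02 m).
It fails at once if the tape measure is moved from its place (distance of tape_measure from where it was at the start of the episode above 0.02 m).
It also fails if it takes over 144 s, if anything falls off the work surface, if the arm or the gripper's body presses on something with over 40 N, if the wrist force passes 120 N, or if a joint passes its speed limit or range.

## Robot

A 6-joint arm with a two-finger parallel gripper is mounted at the origin on the work surface. World frame = base frame: x ahead of the robot, y to its left, z up, the work surface at z = 0. Lengths are in m, angles in rad, forces in N, time in s.
With the tool pointing down it reaches from about 0.225 to 0.875 m from the base axis. Payload 3.4 kg.
Tool frame: the origin (TCP) lies at the very end of the fingers, on their centre line; the grasp point (between the pads) lies 19 mm behind it (manip.hold_point_z is the distance from the TCP to the grasp point, in m); z points along the fingers, x is the direction in which the jaws open and shut, and the axes are right-handed (so a half turn about z gives the same grasp; the last joint's range is limited). The gripper opens to 85 mm and grips with 20 to 120 N. Pads are 22 mm wide; open, the fingers measure 114 mm over their backs; the gripper's body (76 mm by 85 mm) begins 54 mm behind the grasp point. The pads swing forward as they close: fully open they stand 13 mm farther back than shut.
Start: joints at [-1.276, 0.276, 1.505, -0, 1.361, -0.121], TCP at [0.232, -0.526, 0.231] pointing down, gripper open.
Joint ranges: [-2.89, 2.89], [-0.75, 2.08], [0.22, 2.7], [-1.18, 4.32], [0.11, 2.71], [-2.7, 2.7]. Speed limits (rad/s): [2.57, 2.57, 3.14, 3.14, 3.14, 3.14].

## Interface

Orientations are given as a unit quaternion [w, x, y, z].
In Python, from rig import manip gives the robot as it stands.
- The arm moves only by the tool apply_moves, never from a script. Its argument "commands" is one flat list of numbers, 6 for each row, row after row: the shift along the tool's x, y, z normalised to -1 to 1, where 1 is 0.03 m, then the turn, a rotation vector about the tool's x, y, z normalised to -1 to 1, where 1 is 0.15 rad. A call has 1 to 20 rows; each row shifts and turns the commanded pose from where the row before left it, along the tool's axes as they then stand; what a row does not reach is not made up. A row lasts 1/10 s, in which the tool goes at most 50 mm and 8.59 degrees, less where a joint would pass 70% of its speed; a pose out of reach is approached as far as the arm can. A call with a number of a shift or a turn outside -1 to 1 is refused whole. A call with a gripper value outside its range is refused whole. "jaw" is the opening, from -1 (shut) to 1 (fully open), set as the call begins (left out, the last holds). The fingers move at their own pace and stop on an object; "newtons" is the grip in N (left out, the last holds). Time passes only in rows, so rows that do not move let the fingers close. It gives the time, the measured TCP pose, the force and the opening at its end, in the units of the state.
- manip.get_state(): the state, without advancing time (a new reading comes with each control period).
- manip.get_image(name): name is "scene" or "top" or "wrist"; returns a dict with "frame" (400x640x3 uint8, red, green, blue), "fx", "fy", "cx", "cy" (pixels), "k1" (the pictures are not rectified: a ray, as slopes to the right and down, at radius r is drawn at 1 + k1 r^2 times it, then the intrinsics apply), "extrinsics" (4x4, takes a point from camera to world coordinates); the wrist camera has in their place "mount" (4x4, takes a point from camera to tool coordinates, whose origin is the TCP and whose axes are the tool frame's). Camera axes: x right, y up, looking along -z (the intrinsics and any distortion apply to the point x, -y, -z); pixel columns grow to the right and rows downward; lengths in m; the calibration is good to about 2 mm. A picture is of the moment at which its call begins: read the wrist's pose just before it. There is no depth.
- manip.sign_off(): hands the job in, once; it reports no verdict.
The state is a dict: "clock": time; "qpos": joint angles; "qd": joint speeds; "effort": joint torques, N m; "position": TCP position; "ee_rot": TCP orientation; "contact_force": force on the tool from outside, world axes, zero at the start; "moment": the same for the moment, N m; "width": finger opening in m.
Only numpy, scipy, OpenCV 4.12 (cv2) and the standard library are available. Lean on these libraries where they do the work, as an engineer would, in place of code of your own. Each camera call takes 0.05 s, during which the arm holds its last target. There are 200 camera calls.

## Working session

There is one attempt and no reset: what is moved stays moved. The work goes in short steps, Python scripts to look and compute and a tool call to move; the robot and the scene stay as the last step left them, time stands still between calls to the robot, and variables do not carry over. Pictures are saved under pics/ and viewed, about 12 in all and at most 16, crops included, and the job is handed in when it is done.

Besides the shell and the picture viewer there is one more tool, called after "Emit:" by a JSON object that holds its "fn" and its "kwargs", one argument or row to a line. apply_moves: Moves the arm, as the interface text tells. Scaled input: -1 to 1 covers 0.03 m each way for a shift and 0.15 rad each way for a turn. Its arguments: {"type":"object","properties":{"commands":{"type":"array"},"jaw":{"type":"number"},"newtons":{"type":"number"}},"required":["commands"]}

```bash
ls; mkdir -p pics; cat > h.py <<'E'
import numpy as np, cv2
from rig import manip
def grab(n,f=None):
    s=manip.get_state(); d=manip.get_image(n)
    if 'mount' in d:
        w,x,y,z=s['ee_rot']
        from scipy.spatial.transform import Rotation as R
        T=np.eye(4); T[:3,:3]=R.from_quat([x,y,z,w]).as_matrix(); T[:3,3]=s['position']
        d['E']=T@np.array(d['mount'])
    else: d['E']=np.array(d['extrinsics'])
    if f: cv2.imwrite('pics/'+f,d['frame'][:,:,::-1])
    return d
def plane(d,uv,z):
    uv=np.atleast_2d(uv).astype(float)
    K=np.array([[d['fx'],0,d['cx']],[0,d['fy'],d['cy']],[0,0,1.]])
    n=cv2.undistortPoints(uv[:,None],K,np.array([d['k1'],0,0,0.]))[:,0]
    r=np.c_[n[:,0],-n[:,1],-np.ones(len(n))]@d['E'][:3,:3].T
    o=d['E'][:3,3]; t=(z-o[2])/r[:,2]
    return (o+r*t[:,None])[:,:2]
def proj(d,P):
    P=np.atleast_2d(P).astype(float); c=(P-d['E'][:3,3])@d['E'][:3,:3]
    x=c[:,0]/-c[:,2]; y=-c[:,1]/-c[:,2]; k=1+d['k1']*(x*x+y*y)
    return np.c_[d['cx']+d['fx']*x*k,d['cy']+d['fy']*y*k]
E
python3 - <<'E'
from h import *
for n in('top','scene'):
    d=grab(n,n+'0.png'); print(n,d['fx'],d['cx'],d['cy'],d['k1'],d['E'].round(3).tolist())
print(manip.get_state()); print(manip.hold_point_z)
E
```

```text
pics
top 447.29614106750665 320.6009761036242 209.34774016778692 -0.03600434236333663 [[-0.006, 0.993, -0.115, 0.405], [-1.0, -0.004, 0.015, 0.01], [0.014, 0.115, 0.993, 0.972], [0.0, 0.0, 0.0, 1.0]]
scene 418.8265303494616 324.2632763570559 195.02384397399746 -0.00581882553222749 [[-0.475, -0.483, 0.736, 1.246], [0.88, -0.269, 0.391, 0.401], [0.009, 0.833, 0.553, 0.601], [0.0, 0.0, 0.0, 1.0]]
{'clock': 0.1, 'qpos': array([-1.27599428e+00,  2.76562046e-01,  1.50600014e+00, -2.94322160e-05,
        1.36071923e+00, -1.20990177e-01]), 'qd': array([ 0.00080385,  0.0015983 , -0.00325547, -0.00063542, -0.00017864,
        0.00052803]), 'effort': array([ 3.77606593e-04, -4.17700481e+01, -2.46405798e+01, -4.79065329e-04,
        5.84499969e-03, -1.16059674e-06]), 'position': array([ 0.2321033 , -0.52555687,  0.23051149]), 'ee_rot': array([-5.31972111e-04,  8.37830358e-01, -5.45930011e-01, -6.55892905e-04]), 'contact_force': array([ 0.39844204, -0.59023643, -0.31051528]), 'moment': array([-0.02722279, -0.03554042, -0.02845469]), 'width': 0.085298676519653}
0.0187
```

View pics/top0.png

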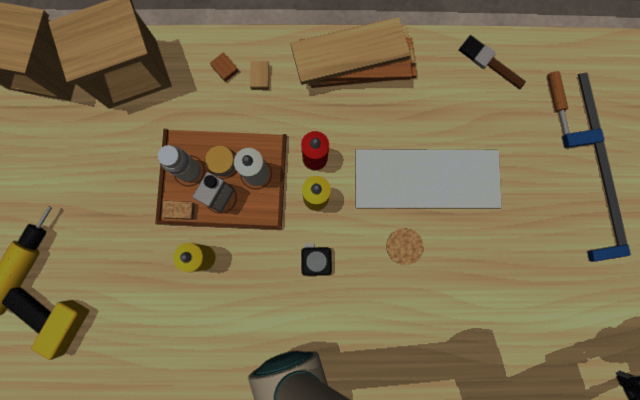

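View pics/scene0.png

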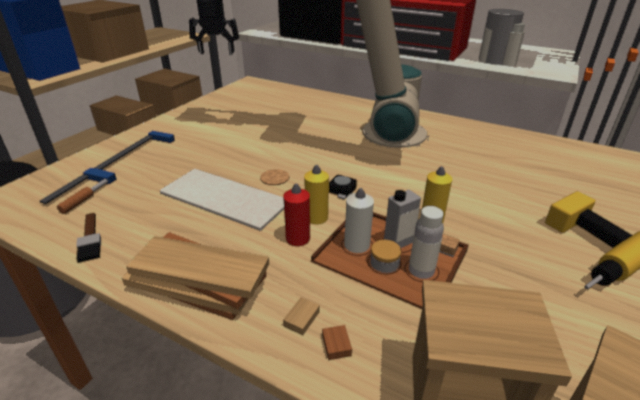

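Top view: the caddy is at about (222,180) and the board at (428,179). The cork pad is at (405,246) and the tape measure at (316,261). The glue bottle candidates are white (249,160), red (315,150), yellow (316,190) and yellow (188,258). The white one on the caddy is the one described. The spray can is at (170,156), the solvent tin at (210,190) and the wax tin at (220,161).

```bash
python3 - <<'E'
from h import *
d=grab('top'); f=d['frame']; hsv=cv2.cvtColor(f,cv2.COLOR_RGB2HSV)
c=f[120:240,145:345,::-1]; cv2.imwrite('pics/crop1.png',cv2.resize(c,None,fx=4,fy=4,interpolation=cv2.INTER_CUBIC))
print('board hsv',hsv[180,428],'pad',hsv[246,405],'tray',hsv[215,250],'bench',hsv[240,260])
def big(m,roi):
    x0,y0,x1,y1=roi; mm=np.zeros_like(m); mm[y0:y1,x0:x1]=m[y0:y1,x0:x1]
    cs,_=cv2.findContours(mm,cv2.RETR_EXTERNAL,cv2.CHAIN_APPROX_NONE); return max(cs,key=cv2.contourArea)
b=big(cv2.inRange(hsv,(0,0,110),(180,40,255)),(345,140,515,220))
P=plane(d,b[:,0],.012); r=cv2.minAreaRect((P*1000).astype(np.float32)); print('board',r)
H,S,V=[hsv[...,i].astype(int) for i in range(3)]
for y in (230,246,260): print([tuple(hsv[y,x]) for x in (375,390,405,420,435)])
t=big(cv2.inRange(hsv,(0,90,30),(12,255,200)),(145,120,300,240))
r=cv2.minAreaRect((plane(d,t[:,0],.017)*1000).astype(np.float32)); print('tray',r)
k=big(cv2.inRange(hsv,(0,0,0),(180,255,75)),(295,240,340,285)); print('tape px',cv2.boundingRect(k))
E
```

```text
board hsv [ 55  10 150] pad [ 15 136 135] tray [ 12 174 126] bench [ 23  93 145]
board ((583.2839965820312, -239.54129028320312), (318.6231384277344, 127.57455444335938), 89.84437561035156)
[(np.uint8(27), np.uint8(82), np.uint8(147)), (np.uint8(25), np.uint8(90), np.uint8(145)), (np.uint8(16), np.uint8(131), np.uint8(144)), (np.uint8(21), np.uint8(98), np.uint8(146)), (np.uint8(20), np.uint8(103), np.uint8(144))]
[(np.uint8(20), np.uint8(103), np.uint8(146)), (np.uint8(16), np.uint8(135), np.uint8(144)), (np.uint8(15), np.uint8(136), np.uint8(135)), (np.uint8(15), np.uint8(135), np.uint8(128)), (np.uint8(23), np.uint8(93), np.uint8(145))]
[(np.uint8(21), np.uint8(102), np.uint8(145)), (np.uint8(20), np.uint8(101), np.uint8(147)), (np.uint8(15), np.uint8(135), np.uint8(144)), (np.uint8(19), np.uint8(105), np.uint8(146)), (np.uint8(19), np.uint8(107), np.uint8(146))]
tray ((582.8089599609375, 210.6866455078125), (269.7443542480469, 206.36607360839844), 87.2770004272461)
tape px (301, 247, 31, 29)
```

View pics/crop1.png

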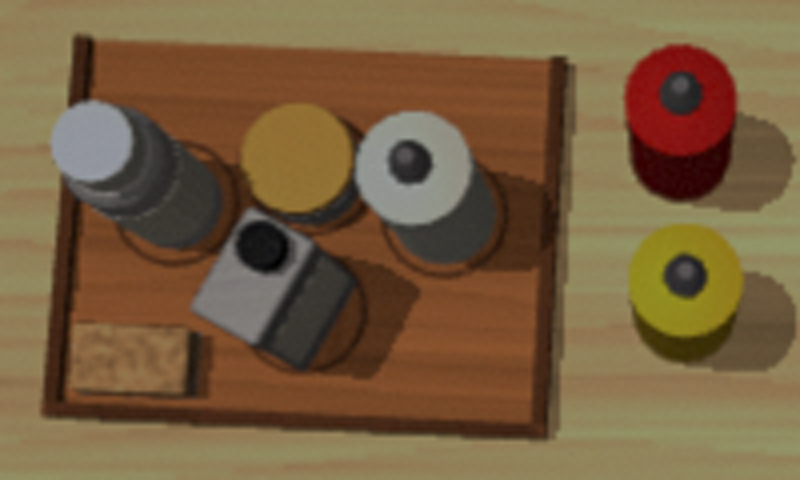

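Crop check: the white bottle with the grey nozzle at crop (412,165) stands on the right ring, so it is the glue bottle. The spray can's cap is at (92,142), the solvent tin's top face is around (255,277) and the wax lid is at (298,158).

```bash
python3 - <<'E'
from h import *
d=grab('top'); hsv=cv2.cvtColor(d['frame'],cv2.COLOR_RGB2HSV)
c=lambda *p: np.array(p)/4.+[145,120]-0.375
o=np.array([.5828,.2107]); a=np.radians(-2.72); R=np.array([[np.cos(a),-np.sin(a)],[np.sin(a),np.cos(a)]])
for n,p in dict(wax=(.035,0),front=(-.041,0),left=(.015,.0735),right=(.015,-.0735)).items(): print(n,(o+R@p).round(4))
print('corners',plane(d,c((78,36),(568,56),(548,438),(43,415)),.017).round(4))
print('spray',plane(d,c((92,142)),.154)); print('glue nozzle',plane(d,c((410,161)),.154),'shoulder disc',plane(d,c((413,168)),.127))
T=plane(d,c((255,208),(321,241),(252,345),(192,303)),.129); print('solv',T.round(4),T.mean(0)); 
for i in range(4): v=T[(i+1)%4]-T[i]; print(np.hypot(*v),np.degrees(np.arctan2(v[1],v[0])))
print('wax',plane(d,c((298,158)),.047))
print('red/yel tips',plane(d,np.r_[c((681,92),(685,275)),[[186,257]]],.145))
m=cv2.inRange(hsv,(0,118,90),(18,255,200)); q=np.zeros_like(m); q[215:275,375:435]=m[215:275,375:435]
q=cv2.morphologyEx(q,cv2.MORPH_OPEN,np.ones((3,3)));k=max(cv2.findContours(q,0,1)[0],key=cv2.contourArea)
P=plane(d,k[:,0],.005)*1000; print('pad',cv2.minEnclosingCircle(P.astype(np.float32)),cv2.fitEllipse(P.astype(np.float32)))
print('tape',plane(d,[[316,261]],.032),'block',plane(d,c((130,358)),.034))
E
```

```text
wax [0.6178 0.209 ]
front [0.5418 0.2126]
left [0.6013 0.2834]
right [0.5943 0.1366]
corners [[0.6949 0.3387]
 [0.6824 0.0695]
 [0.4727 0.0795]
 [0.4862 0.3499]]
spray [[0.60222617 0.28310758]]
glue nozzle [[0.5924933  0.13442192]] shoulder disc [[0.59525093 0.1370221 ]]
solv [[0.5756 0.2121]
 [0.5594 0.1802]
 [0.5095 0.2119]
 [0.5298 0.241 ]] [0.54358155 0.21128306]
0.035780408857470976 -116.85329755706628
0.059156727387997154 147.51141535743054
0.03540786204259789 55.1214096398878
0.05416717453173781 -32.244850233381136
wax [[0.61891731 0.20967397]]
red/yel tips [[0.62752606 0.00800728]
 [0.53971599 0.00650942]
 [0.41303036 0.24580155]]
pad ((435.4499206542969, -185.98739624023438), 40.1502799987793) ((436.2947998046875, -185.53131103515625), (75.93978881835938, 76.90721893310547), 168.90452575683594)
tape [[0.40464253 0.00642275]] block [[0.51470985 0.29892473]]
```

Emit:
{"fn": "apply_moves", "kwargs": {
  "commands": [0,0,-0.08,0,0,-0.963,0,0,-0.08,0,0,-0.963,0,0,-0.08,0,0,-0.963,0,0,-0.08,0,0,-0.963,0,0,-0.08,0,0,-0.963,0,0,-0.08,0,0,-0.963,0,0,-0.08,0,0,-0.963,0,0,-0.08,0,0,-0.963,0.41,-0.9,0,0,0,0,0.41,-0.9,0,0,0,0,0.41,-0.9,0,0,0,0,0.41,-0.9,0,0,0,0,0.41,-0.9,0,0,0,0,0.41,-0.9,0,0,0,0,0.41,-0.9,0,0,0,0,0.41,-0.9,0,0,0,0,0.41,-0.9,0,0,0,0,0.41,-0.9,0,0,0,0,0.41,-0.9,0,0,0,0,0.41,-0.9,0,0,0,0],
  "jaw": 1,
  "newtons": 40
}}

```text
clock: 2.2
position: [0.3799, -0.2007, 0.2505]
ee_rot: [0.0, 1.0, 0.0, 0.0]
contact_force: [-0.1, 0.3, -0.1]
width: 0.0853
```

Emit:
{"fn": "apply_moves", "kwargs": {
  "commands": [0.41,-0.9,0,0,0,0,0.41,-0.9,0,0,0,0,0.41,-0.9,0,0,0,0,0.41,-0.9,0,0,0,0,0.41,-0.9,0,0,0,0,0.41,-0.9,0,0,0,0,0.41,-0.9,0,0,0,0,0.41,-0.9,0,0,0,0,0.41,-0.9,0,0,0,0,0.41,-0.9,0,0,0,0,0.41,-0.9,0,0,0,0,0.41,-0.9,0,0,0,0,0.41,-0.9,0,0,0,0,0.41,-0.9,0,0,0,0,0.41,-0.9,0,0,0,0,0.41,-0.9,0,0,0,0,0.41,-0.9,0,0,0,0,0.41,-0.9,0,0,0,0,0,0,0,0,0,0]
}}

```text
clock: 4.1
position: [0.6018, 0.2875, 0.2492]
ee_rot: [-0.001, 1.0, 0.002, -0.0]
contact_force: [0.0, -0.1, 0.5]
width: 0.0856
```

```bash
cat > st.py <<'E'
from h import *
from scipy.spatial.transform import Rotation as R
import sys
s=manip.get_state(); w,x,y,z=s['ee_rot']; M=R.from_quat([x,y,z,w]).as_matrix()
print(round(s['clock'],2),s['position'].round(4),'phi',np.degrees(np.arctan2(M[1,0],M[0,0])).round(2),'w',s['width'])
if len(sys.argv)>3:
    t=np.array([float(v) for v in sys.argv[1:4]]); print('tool units',(M.T@(t-s['position'])/.03).round(3))
E
python3 st.py .6018 .2833 .092
python3 - <<'E'
from h import *
d=grab('wrist','w1.png')
print(proj(d,[[.602,.283,.154],[.595,.1365,.154],[.595,.1365,.127],[.618,.209,.047],[.5425,.212,.129]]).round())
E
```

```text
4.1 [0.6018 0.2875 0.2492] phi 0.2 w 0.08562093577244365
tool units [1.000e-03 1.490e-01 5.241e+00]
[[318. 207.]
 [309. 377.]
 [310. 354.]
 [333. 243.]
 [245. 280.]]
```

View pics/w1.png

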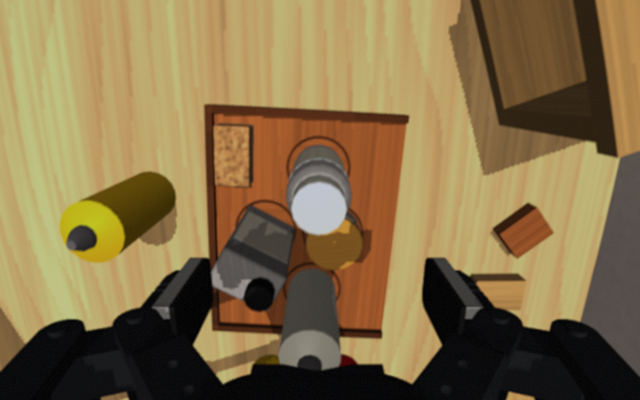

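The wrist view confirms it: the spray cap is at (319,207) against a predicted (318,207), and glue and wax match too. Descend and grip.

Emit:
{"fn": "apply_moves", "kwargs": {
  "commands": [0,0.15,0,0,0,0,0,0,0.8,0,0,0,0,0,0.9,0,0,0,0,0,0.9,0,0,0,0,0,0.9,0,0,0,0,0,0.9,0,0,0,0,0,0.6,0,0,0,0,0,0.24,0,0,0,0,0,0,0,0,0]
}}

```text
clock: 5.05
position: [0.6, 0.2783, 0.0927]
ee_rot: [0.001, 1.0, -0.0, -0.001]
contact_force: [-0.0, 0.2, -0.9]
width: 0.0853
```

Emit:
{"fn": "apply_moves", "kwargs": {
  "commands": [0,0,0,0,0,0,0,0,0,0,0,0,0,0,0,0,0,0,0,0,0,0,0,0,0,0,0,0,0,0,0,0,0,0,0,0,0,0,0,0,0,0,0,0,0,0,0,0],
  "jaw": -1,
  "newtons": 40
}}

```text
clock: 5.85
position: [0.602, 0.2799, 0.0951]
ee_rot: [-0.0, 1.0, 0.0, 0.002]
contact_force: [0.4, -0.1, 6.3]
width: 0.0506
```

Emit:
{"fn": "apply_moves", "kwargs": {
  "commands": [0,0,-0.4,0,0,0,0,0,-0.9,0,0,0,0,0,-0.9,0,0,0,0,0,-0.9,0,0,0,0,0,-0.9,0,0,0,0,0,-0.9,0,0,0,0,0,-0.35,0,0,0,0,0,0,0,0,0]
}}

```text
clock: 6.65
position: [0.6011, 0.28, 0.2522]
ee_rot: [-0.0, 1.0, 0.0, 0.001]
contact_force: [-0.2, 0.3, -3.4]
width: 0.0506
```

```bash
python3 st.py; python3 - <<'E'
from h import *
grab('scene','s1.png')
E
```

```text
6.65 [0.6011 0.28   0.2522] phi 0.05 w 0.05058271664705488
```

View pics/s1.png

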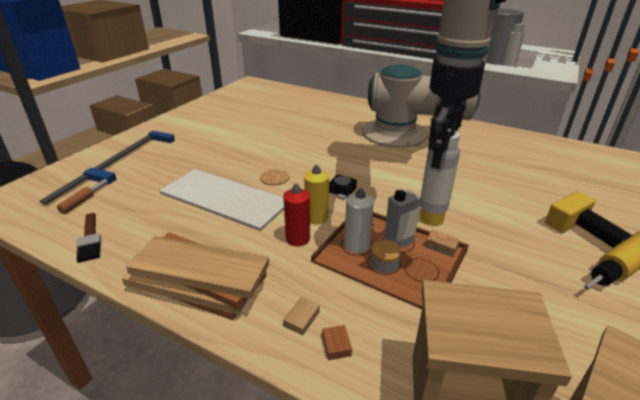

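The can is held upright at about (440,185) and the other items are unmoved. Carry it across to the far end of the board.

Emit:
{"fn": "apply_moves", "kwargs": {
  "commands": [-0.1,0.5,0,0,0,0,-0.1,0.9,0,0,0,0,-0.1,0.9,0,0,0,0,-0.1,0.9,0,0,0,0,-0.1,0.9,0,0,0,0,-0.1,0.9,0,0,0,0,0,0.9,0,0,0,0,0,0.9,0,0,0,0,0,0.9,0,0,0,0,0,0.9,0,0,0,0,0,0.9,0,0,0,0,0,0.9,0,0,0,0,0,0.9,0,0,0,0,0,0.9,0,0,0,0,0,0.9,0,0,0,0,0,0.9,0,0,0,0,0,0.9,0,0,0,0,0,0.9,0,0,0,0,0,0.9,0,0,0,0,0,0.9,0,0,0,0]
}}

```text
clock: 8.7
position: [0.5811, -0.2496, 0.2486]
ee_rot: [-0.001, 1.0, 0.0, -0.002]
contact_force: [-0.1, -0.2, -3.2]
width: 0.0507
```

Emit:
{"fn": "apply_moves", "kwargs": {
  "commands": [0,0.9,0,0,0,0,0,0.9,0,0,0,0,0,0.9,0,0,0,0,0,0.3,0,0,0,0,0,0,0,0,0,0,0,0,0.5,0,0,0,0,0,0.9,0,0,0,0,0,0.9,0,0,0,0,0,0.9,0,0,0,0,0,0.9,0,0,0,0,0,0.6,0,0,0,0,0,0.3,0,0,0,0,0,0,0,0,0,0,0,0,0,0,0]
}}

```text
clock: 10.1
position: [0.5835, -0.338, 0.1015]
ee_rot: [0.0, 1.0, 0.001, 0.0]
contact_force: [1.1, -0.2, -3.6]
width: 0.0506
```

Emit:
{"fn": "apply_moves", "kwargs": {
  "commands": [0,0,0.1,0,0,0,0,0,0,0,0,0]
}}

```text
clock: 10.3
position: [0.5832, -0.3383, 0.0982]
ee_rot: [0.0, 1.0, 0.0, 0.0]
contact_force: [0.1, 0.2, -4.3]
width: 0.0507
```

Emit:
{"fn": "apply_moves", "kwargs": {
  "commands": [0,0,0.05,0,0,0,0,0,0,0,0,0]
}}

```text
clock: 10.5
position: [0.5833, -0.3386, 0.0981]
ee_rot: [0.001, 1.0, 0.0, 0.001]
contact_force: [-2.1, 1.2, 4.3]
width: 0.0506
```

Emit:
{"fn": "apply_moves", "kwargs": {
  "commands": [0,0,0,0,0,0,0,0,0,0,0,0,0,0,0,0,0,0,0,0,0,0,0,0,0,0,0,0,0,0,0,0,0,0,0,0,0,0,-0.3,0,0,0,0,0,-0.9,0,0,0,0,0,-0.9,0,0,0,0,0,-0.9,0,0,0,0,0,-0.9,0,0,0,0,0,-0.9,0,0,0,0,0,-0.35,0,0,0],
  "jaw": 1
}}

```text
clock: 11.8
position: [0.5843, -0.3391, 0.2549]
ee_rot: [0.002, 1.0, 0.0, 0.003]
contact_force: [0.4, 0.1, 0.9]
width: 0.0854
```

Emit:
{"fn": "apply_moves", "kwargs": {
  "commands": [0.1,-0.5,0,0,0,0,0.1,-0.9,0,0,0,0,0.1,-0.9,0,0,0,0,0.1,-0.9,0,0,0,0,0,-0.9,0,0,0,0,0,-0.9,0,0,0,0,0,-0.9,0,0,0,0,0,-0.9,0,0,0,0,0,-0.9,0,0,0,0,0,-0.9,0,0,0,0,0,-0.9,0,0,0,0,0,-0.9,0,0,0,0,0,-0.9,0,0,0,0,0,-0.9,0,0,0,0,0,-0.9,0,0,0,0,0,-0.9,0,0,0,0,0,-0.9,0,0,0,0,0,-0.9,0,0,0,0,0,0,0,0,0,0,0,0,0,0,0]
}}

```text
invalid input at $.commands: expected a multiple of 6 numbers
```

```bash
python3 st.py; python3 - <<'E'
from h import *
grab('top','t2.png')
E
```

```text
11.8 [ 0.5843 -0.3391  0.2549] phi 0.04 w 0.08538484001954469
```

View pics/t2.png

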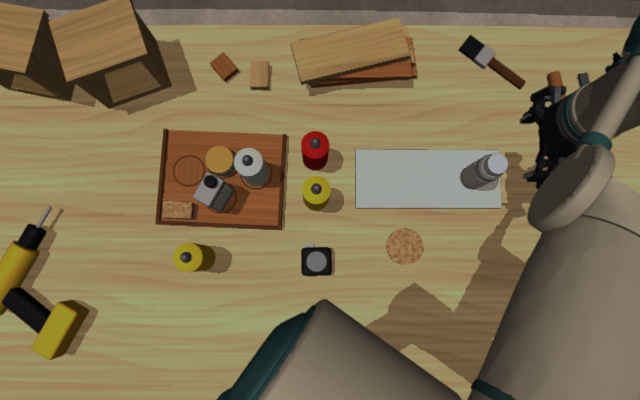

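The spray can stands upright on the board's right end at (490,165). The last call was refused because of a row count slip, so I'm resending it.

Emit:
{"fn": "apply_moves", "kwargs": {
  "commands": [0.1,-0.5,0,0,0,0,0.1,-0.9,0,0,0,0,0.1,-0.9,0,0,0,0,0.1,-0.9,0,0,0,0,0,-0.9,0,0,0,0,0,-0.9,0,0,0,0,0,-0.9,0,0,0,0,0,-0.9,0,0,0,0,0,-0.9,0,0,0,0,0,-0.9,0,0,0,0,0,-0.9,0,0,0,0,0,-0.9,0,0,0,0,0,-0.9,0,0,0,0,0,-0.9,0,0,0,0,0,-0.9,0,0,0,0,0,-0.9,0,0,0,0,0,-0.9,0,0,0,0,0,-0.9,0,0,0,0,0,0,0,0,0,0]
}}

```text
clock: 13.75
position: [0.5929, 0.1399, 0.2485]
ee_rot: [-0.001, 1.0, 0.002, -0.002]
contact_force: [0.1, -0.6, -0.3]
width: 0.0853
```

Emit:
{"fn": "apply_moves", "kwargs": {
  "commands": [0,0,0.8,0,0,0,0,0,0.9,0,0,0,0,0,0.9,0,0,0,0,0,0.9,0,0,0,0,0,0.9,0,0,0,0,0,0.6,0,0,0,0,0,0.25,0,0,0,0,0,0,0,0,0]
}}

```text
clock: 14.55
position: [0.5931, 0.1354, 0.0914]
ee_rot: [0.0, 1.0, 0.0, -0.002]
contact_force: [-0.9, -0.1, 0.6]
width: 0.0852
```

Emit:
{"fn": "apply_moves", "kwargs": {
  "commands": [0,0,0,0,0,0,0,0,0,0,0,0,0,0,0,0,0,0,0,0,0,0,0,0,0,0,0,0,0,0,0,0,0,0,0,0,0,0,0,0,0,0],
  "jaw": -1
}}

```text
clock: 15.25
position: [0.5959, 0.1358, 0.0948]
ee_rot: [-0.0, 1.0, 0.0, 0.001]
contact_force: [0.4, -0.0, 5.8]
width: 0.0548
```

Emit:
{"fn": "apply_moves", "kwargs": {
  "commands": [0,0,-0.4,0,0,0,0,0,-0.9,0,0,0,0,0,-0.9,0,0,0,0,0,-0.9,0,0,0,0,0,-0.9,0,0,0,0,0,-0.9,0,0,0,0,0,-0.35,0,0,0,0,0,0,0,0,0]
}}

```text
clock: 16.05
position: [0.5953, 0.1358, 0.2521]
ee_rot: [-0.0, 1.0, 0.0, 0.001]
contact_force: [-0.3, -0.3, -3.0]
width: 0.0551
```

Emit:
{"fn": "apply_moves", "kwargs": {
  "commands": [-0.1,0.4,0,0,0,0,-0.1,0.9,0,0,0,0,-0.1,0.9,0,0,0,0,-0.1,0.9,0,0,0,0,0,0.9,0,0,0,0,0,0.9,0,0,0,0,0,0.9,0,0,0,0,0,0.9,0,0,0,0,0,0.9,0,0,0,0,0,0.9,0,0,0,0,0,0.9,0,0,0,0,0,0.9,0,0,0,0,0,0.9,0,0,0,0,0,0.9,0,0,0,0,0,0.4,0,0,0,0,0,0,0,0,0,0]
}}

```text
clock: 17.65
position: [0.5819, -0.2409, 0.2489]
ee_rot: [-0.001, 1.0, -0.001, -0.002]
contact_force: [0.2, 0.5, -3.4]
width: 0.0548
```

Emit:
{"fn": "apply_moves", "kwargs": {
  "commands": [0,0,0.5,0,0,0,0,0,0.9,0,0,0,0,0,0.9,0,0,0,0,0,0.9,0,0,0,0,0,0.9,0,0,0,0,0,0.6,0,0,0,0,0,0.3,0,0,0,0,0,0,0,0,0,0,0,0.1,0,0,0,0,0,0.05,0,0,0,0,0,0,0,0,0]
}}

```text
clock: 18.75
position: [0.5839, -0.2395, 0.0977]
ee_rot: [0.0, 1.0, 0.0, 0.001]
contact_force: [-0.3, 1.1, 1.1]
width: 0.0548
```

Emit:
{"fn": "apply_moves", "kwargs": {
  "commands": [0,0,0,0,0,0,0,0,0,0,0,0,0,0,0,0,0,0,0,0,0,0,0,0,0,0,0,0,0,0,0,0,0,0,0,0,0,0,-0.3,0,0,0,0,0,-0.9,0,0,0,0,0,-0.9,0,0,0,0,0,-0.9,0,0,0,0,0,-0.9,0,0,0,0,0,-0.9,0,0,0,0,0,-0.35,0,0,0],
  "jaw": 1
}}

```text
clock: 20.05
position: [0.5843, -0.24, 0.2547]
ee_rot: [0.002, 1.0, 0.0, 0.003]
contact_force: [-0.1, -0.2, -0.1]
width: 0.0854
```

Emit:
{"fn": "apply_moves", "kwargs": {
  "commands": [-0.135,-0.5,0,0,0,0,-0.135,-0.9,0,0,0,0,-0.135,-0.9,0,0,0,0,-0.135,-0.9,0,0,0,0,-0.135,-0.9,0,0,0,0,-0.135,-0.9,0,0,0,0,-0.135,-0.9,0,0,0,0,-0.135,-0.9,0,0,0,0,-0.135,-0.9,0,0,0,0,-0.135,-0.9,0,0,0,0,0,-0.9,0,0,0,0,0,-0.9,0,0,0,0,0,-0.9,0,0,0,0,0,-0.9,0,0,0,0,0,-0.9,0,0,0,0,0,-0.9,0,0,0,0,0,-0.9,0,0,0,0,0,-0.13,0,0,0,0]
}}

```text
clock: 21.85
position: [0.5401, 0.2146, 0.2488]
ee_rot: [-0.0, 1.0, 0.002, -0.002]
contact_force: [-0.2, -0.2, -0.7]
width: 0.0851
```

Emit:
{"fn": "apply_moves", "kwargs": {
  "commands": [0,0,0,0,0,-0.961,0,0,0,0,0,-0.961,0,0,0,0,0,-0.961,0,0,0,0,0,-0.961,0,0,0,0,0,-0.961,0,0,0,0,0,-0.961,0,0,0,0,0,-0.961,0,0,0,0,0,0,0,0,0,0,0,0]
}}

```text
clock: 22.75
position: [0.5415, 0.2111, 0.2499]
ee_rot: [-0.0, 0.876, 0.482, -0.001]
contact_force: [-0.2, -0.9, 0.0]
width: 0.0853
```

```bash
python3 st.py .5425 .212 .25; python3 - <<'E'
from h import *
d=grab('wrist','w2.png'); c,s=np.cos(np.radians(-32.2)),np.sin(np.radians(-32.2))
P=[[.5425+c*a-s*b,.212+s*a+c*b,.129] for a,b in((.029,.019),(.029,-.019),(-.029,-.019),(-.029,.019))]
print(proj(d,P).round())
E
```

```text
22.75 [0.5415 0.2111 0.2499] phi 57.67 w 0.08525677113924536
tool units [ 0.043  0.014 -0.003]
[[344. 227.]
 [296. 228.]
 [294. 154.]
 [345. 154.]]
```

View pics/w2.png

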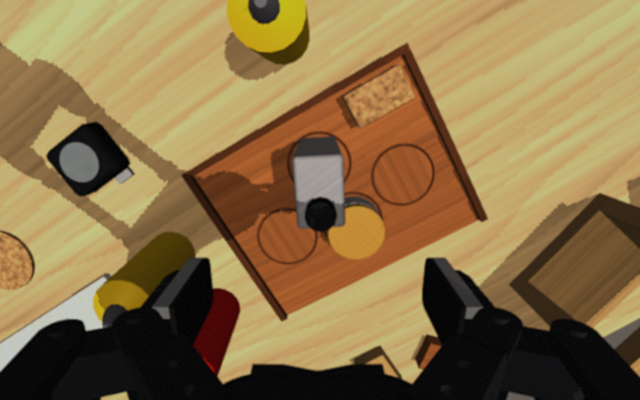

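The tin's top face is at (294-344, 154-228), matching the prediction and aligned with the jaws. Grasp and lift.

Emit:
{"fn": "apply_moves", "kwargs": {
  "commands": [0,0,0.8,0,0,0,0,0,0.9,0,0,0,0,0,0.9,0,0,0,0,0,0.9,0,0,0,0,0,0.9,0,0,0,0,0,0.6,0,0,0,0,0,0.25,0,0,0,0,0,0,0,0,0]
}}

```text
clock: 23.6
position: [0.5416, 0.2113, 0.0923]
ee_rot: [-0.0, 0.876, 0.483, -0.001]
contact_force: [-0.1, 0.1, 0.2]
width: 0.0854
```

Emit:
{"fn": "apply_moves", "kwargs": {
  "commands": [0,0,0,0,0,0,0,0,0,0,0,0,0,0,0,0,0,0,0,0,0,0,0,0,0,0,0,0,0,0,0,0,0,0,0,0,0,0,0,0,0,0,0,0,0,0,0,0,0,0,0,0,0,0],
  "jaw": -1
}}

```text
clock: 24.5
position: [0.5432, 0.2118, 0.0945]
ee_rot: [0.0, 0.875, 0.484, 0.001]
contact_force: [-0.2, 0.0, 5.7]
width: 0.0379
```

Emit:
{"fn": "apply_moves", "kwargs": {
  "commands": [0,0,-0.4,0,0,0,0,0,-0.9,0,0,0,0,0,-0.9,0,0,0,0,0,-0.9,0,0,0,0,0,-0.9,0,0,0,0,0,-0.9,0,0,0,0,0,-0.35,0,0,0,0,0,0,0,0,0]
}}

```text
clock: 25.3
position: [0.5428, 0.2117, 0.252]
ee_rot: [0.0, 0.875, 0.484, 0.001]
contact_force: [0.1, -0.5, -4.9]
width: 0.038
```

Emit:
{"fn": "apply_moves", "kwargs": {
  "commands": [0,0,0,0,0,0.961,0,0,0,0,0,0.961,0,0,0,0,0,0.961,0,0,0,0,0,0.961,0,0,0,0,0,0.961,0,0,0,0,0,0.961,0,0,0,0,0,0.961,0,0,0,0,0,0]
}}

```text
clock: 26.1
position: [0.5411, 0.2112, 0.2484]
ee_rot: [0.001, 1.0, 0.0, -0.002]
contact_force: [-0.2, 0.2, -4.3]
width: 0.0378
```

Emit:
{"fn": "apply_moves", "kwargs": {
  "commands": [0.135,0.4,0,0,0,0,0.135,0.9,0,0,0,0,0.135,0.9,0,0,0,0,0.135,0.9,0,0,0,0,0.135,0.9,0,0,0,0,0.135,0.9,0,0,0,0,0.135,0.9,0,0,0,0,0.135,0.9,0,0,0,0,0.135,0.9,0,0,0,0,0.135,0.9,0,0,0,0,0,0.9,0,0,0,0,0,0.9,0,0,0,0,0,0.9,0,0,0,0,0,0.7,0,0,0,0,0,0,0,0,0,0]
}}

```text
clock: 27.6
position: [0.5825, -0.1496, 0.2498]
ee_rot: [0.001, 1.0, -0.0, -0.001]
contact_force: [0.1, -0.7, -3.7]
width: 0.0379
```

Emit:
{"fn": "apply_moves", "kwargs": {
  "commands": [0,0,0.5,0,0,0,0,0,0.9,0,0,0,0,0,0.9,0,0,0,0,0,0.9,0,0,0,0,0,0.9,0,0,0,0,0,0.6,0,0,0,0,0,0.3,0,0,0,0,0,0,0,0,0,0,0,0.1,0,0,0,0,0,0.05,0,0,0,0,0,0,0,0,0]
}}

```text
clock: 28.7
position: [0.5838, -0.1457, 0.0975]
ee_rot: [0.0, 1.0, 0.0, 0.001]
contact_force: [-0.1, -0.1, -1.1]
width: 0.0381
```

Emit:
{"fn": "apply_moves", "kwargs": {
  "commands": [0,0,0,0,0,0,0,0,0,0,0,0,0,0,0,0,0,0,0,0,0,0,0,0,0,0,0,0,0,0,0,0,0,0,0,0,0,0,-0.3,0,0,0,0,0,-0.9,0,0,0,0,0,-0.9,0,0,0,0,0,-0.9,0,0,0,0,0,-0.9,0,0,0,0,0,-0.9,0,0,0,0,0,-0.35,0,0,0],
  "jaw": 1
}}

```text
clock: 30.0
position: [0.5843, -0.1459, 0.2545]
ee_rot: [0.001, 1.0, 0.0, 0.003]
contact_force: [0.9, -0.7, -0.4]
width: 0.0857
```

Emit:
{"fn": "apply_moves", "kwargs": {
  "commands": [0.118,-0.5,0,0,0,0,0.118,-0.9,0,0,0,0,0.118,-0.9,0,0,0,0,0.118,-0.9,0,0,0,0,0.118,-0.9,0,0,0,0,0.118,-0.9,0,0,0,0,0.118,-0.9,0,0,0,0,0.118,-0.9,0,0,0,0,0.118,-0.9,0,0,0,0,0.118,-0.9,0,0,0,0,0,-0.9,0,0,0,0,0,-0.9,0,0,0,0,0,-0.9,0,0,0,0,0,-0.5,0,0,0,0,0,0,0,0,0,0,0,0,0,0,0,0]
}}

```text
clock: 31.6
position: [0.6177, 0.2083, 0.2499]
ee_rot: [0.001, 1.0, 0.001, -0.001]
contact_force: [0.2, -0.5, -0.3]
width: 0.0854
```

```bash
python3 st.py .6185 .2092 .02; python3 - <<'E'
from h import *
d=grab('wrist'); t=grab('top','t3.png')
cv2.imwrite('pics/t3c.png',cv2.resize(t['frame'][110:270,150:510,::-1],None,fx=2,fy=2,interpolation=cv2.INTER_CUBIC))
p=proj(d,[.6185,.2092,.047])[0]; print('pred',p)
h=cv2.cvtColor(d['frame'],cv2.COLOR_RGB2HSV); u,v=p.astype(int); print(h[v,u])
m=cv2.inRange(h,(15,110,90),(30,255,255)); q=np.zeros_like(m); q[v-50:v+50,u-50:u+50]=m[v-50:v+50,u-50:u+50]
k=max(cv2.findContours(q,0,1)[0],key=cv2.contourArea); P=plane(d,k[:,0],.047)*1000; print(cv2.minEnclosingCircle(P.astype(np.float32)))
E
```

```text
31.6 [0.6177 0.2083 0.2499] phi 0.07 w 0.08543485834094441
tool units [ 0.038 -0.042  7.662]
pred [318.76342166 167.32199912]
[ 19 183 191]
((619.2322998046875, 208.9031982421875), 30.240819931030273)
```

View pics/t3c.png

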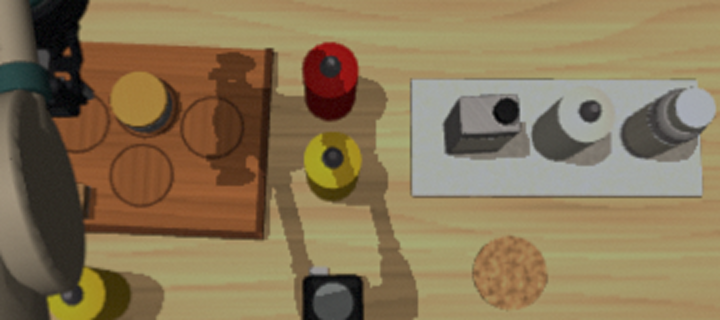

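All three stand on the board, at crop (482,125), (573,125) and (665,125). The wax tin is untouched, measured at (0.619, 0.209). Now fetch it.

Emit:
{"fn": "apply_moves", "kwargs": {
  "commands": [0,0,0.5,0,0,0,0,0,0.9,0,0,0,0,0,0.9,0,0,0,0,0,0.9,0,0,0,0,0,0.9,0,0,0,0,0,0.9,0,0,0,0,0,0.9,0,0,0,0,0,0.9,0,0,0,0,0,0.6,0,0,0,0,0,0.3,0,0,0,0,0,0.2,0,0,0,0,0,0,0,0,0]
}}

```text
clock: 32.9
position: [0.6184, 0.208, 0.0137]
ee_rot: [0.0, 1.0, -0.0, -0.0]
contact_force: [0.0, 0.3, -0.2]
width: 0.0855
```

Emit:
{"fn": "apply_moves", "kwargs": {
  "commands": [0,0,0,0,0,0,0,0,0,0,0,0,0,0,0,0,0,0,0,0,0,0,0,0,0,0,0,0,0,0,0,0,0,0,0,0,0,0,0,0,0,0],
  "jaw": -1
}}

```text
clock: 33.6
position: [0.6193, 0.2088, 0.0153]
ee_rot: [-0.0, 1.0, 0.0, 0.001]
contact_force: [0.8, -1.3, 6.8]
width: 0.059
```

Emit:
{"fn": "apply_moves", "kwargs": {
  "commands": [0,0,-0.4,0,0,0,0,0,-0.9,0,0,0,0,0,-0.9,0,0,0,0,0,-0.9,0,0,0,0,0,-0.9,0,0,0,0,0,-0.9,0,0,0,0,0,-0.9,0,0,0,0,0,-0.9,0,0,0,0,0,-0.6,0,0,0,0,0,0,0,0,0]
}}

```text
clock: 34.6
position: [0.6194, 0.209, 0.2363]
ee_rot: [-0.001, 1.0, 0.0, 0.003]
contact_force: [0.8, 0.6, -1.0]
width: 0.0589
```

Emit:
{"fn": "apply_moves", "kwargs": {
  "commands": [-0.406,0.877,0,0,0,0,-0.406,0.877,0,0,0,0,-0.406,0.877,0,0,0,0,-0.406,0.877,0,0,0,0,-0.406,0.877,0,0,0,0,-0.406,0.877,0,0,0,0,-0.406,0.877,0,0,0,0,-0.406,0.877,0,0,0,0,-0.406,0.877,0,0,0,0,-0.406,0.877,0,0,0,0,-0.406,0.877,0,0,0,0,-0.406,0.877,0,0,0,0,-0.406,0.877,0,0,0,0,-0.406,0.877,0,0,0,0,-0.406,0.877,0,0,0,0,0,0,0,0,0,0,0,0,0,0,0,0]
}}

```text
clock: 36.3
position: [0.4349, -0.1858, 0.2318]
ee_rot: [-0.001, 1.0, -0.001, -0.001]
contact_force: [-0.0, 0.9, -2.2]
width: 0.0589
```

```bash
python3 st.py .4357 -.1857 .009; python3 - <<'E'
from h import *
d=grab('wrist','w3.png'); print(np.array(d['mount']).round(3).tolist())
h=cv2.cvtColor(d['frame'],cv2.COLOR_RGB2HSV); p=proj(d,[.4357,-.1857,.005])[0]; print(p)
m=cv2.inRange(h,(0,118,60),(18,255,255)); u,v=p.astype(int); q=np.zeros_like(m); q[max(0,v-70):v+70,u-70:u+70]=m[max(0,v-70):v+70,u-70:u+70]
k=max(cv2.findContours(q,0,1)[0],key=cv2.contourArea); print(cv2.boundingRect(k)); print(cv2.minEnclosingCircle((plane(d,k[:,0],.005)*1000).astype(np.float32)))
E
```

```text
36.3 [ 0.4349 -0.1858  0.2318] phi -0.06 w 0.058945176418104636
tool units [0.038 0.009 7.426]
[[1.0, 0.001, 0.001, -0.0], [0.001, -0.96, -0.282, -0.071], [0.001, 0.282, -0.96, -0.142], [0.0, 0.0, 0.0, 1.0]]
[318.73479933 164.14974538]
(281, 94, 77, 104)
((434.4198913574219, -170.46910095214844), 55.38352966308594)
```

View pics/w3.png

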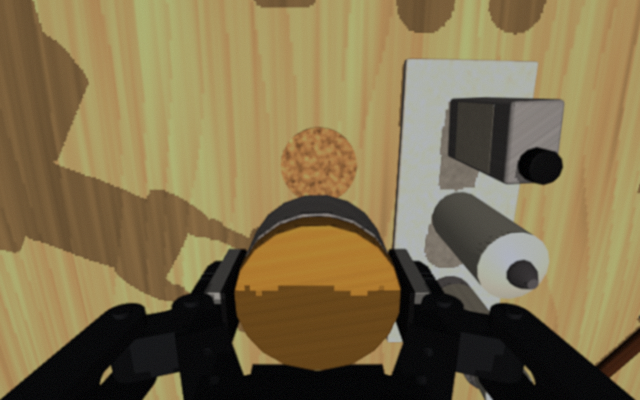

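The pad centre is seen at (319,163) against a predicted (319,164), and the tin is held level at (318,296). Lower it.

Emit:
{"fn": "apply_moves", "kwargs": {
  "commands": [0,0,0.5,0,0,0,0,0,0.9,0,0,0,0,0,0.9,0,0,0,0,0,0.9,0,0,0,0,0,0.9,0,0,0,0,0,0.9,0,0,0,0,0,0.9,0,0,0,0,0,0.9,0,0,0,0,0,0.3,0,0,0,0,0,0.2,0,0,0,0,0,0,0,0,0]
}}

```text
clock: 37.45
position: [0.4361, -0.1858, 0.0138]
ee_rot: [-0.0, 1.0, 0.001, -0.0]
contact_force: [-0.3, -1.3, -1.4]
width: 0.0585
```

Emit:
{"fn": "apply_moves", "kwargs": {
  "commands": [0,0,0.07,0,0,0,0,0,0,0,0,0]
}}

```text
clock: 37.65
position: [0.4365, -0.1865, 0.0125]
ee_rot: [0.001, 1.0, 0.0, 0.001]
contact_force: [-0.6, 0.1, -1.0]
width: 0.059
```

Emit:
{"fn": "apply_moves", "kwargs": {
  "commands": [0,0,0.04,0,0,0,0,0,0,0,0,0]
}}

```text
clock: 37.85
position: [0.4364, -0.1866, 0.0113]
ee_rot: [0.001, 1.0, 0.0, 0.001]
contact_force: [-0.5, 0.3, 3.3]
width: 0.0589
```

Emit:
{"fn": "apply_moves", "kwargs": {
  "commands": [0,0,0,0,0,0,0,0,0,0,0,0,0,0,0,0,0,0,0,0,0,0,0,0,0,0,0,0,0,0,0,0,-0.4,0,0,0,0,0,-0.9,0,0,0,0,0,-0.9,0,0,0,0,0,-0.9,0,0,0,0,0,-0.9,0,0,0,0,0,-0.9,0,0,0,0,0,-0.9,0,0,0,0,0,-0.9,0,0,0,0,0,-0.9,0,0,0,0,0,-0.4,0,0,0,0,0,0,0,0,0],
  "jaw": 1
}}

```text
clock: 39.45
position: [0.4365, -0.1866, 0.2518]
ee_rot: [0.001, 1.0, 0.0, 0.001]
contact_force: [0.1, 0.3, -0.6]
width: 0.0854
```

```bash
python3 st.py; python3 - <<'E'
from h import *
d=grab('wrist','w4.png'); h=cv2.cvtColor(d['frame'],cv2.COLOR_RGB2HSV); p=proj(d,[.4357,-.1857,.043])[0]; u,v=p.astype(int); print(p,h[v,u])
m=cv2.inRange(h,(17,140,60),(30,255,255)); q=np.zeros_like(m); q[v-60:v+60,u-60:u+60]=m[v-60:v+60,u-60:u+60]
k=max(cv2.findContours(q,0,1)[0],key=cv2.contourArea); print('wax',cv2.minEnclosingCircle((plane(d,k[:,0],.043)*1000).astype(np.float32)))
t=grab('top'); 
E
```

```text
39.45 [ 0.4365 -0.1866  0.2518] phi 0.04 w 0.08544049991756826
[316.16820638 166.00525433] [ 18 188 160]
wax ((434.7836608886719, -181.19004821777344), 34.86758804321289)
```

View pics/w4.png

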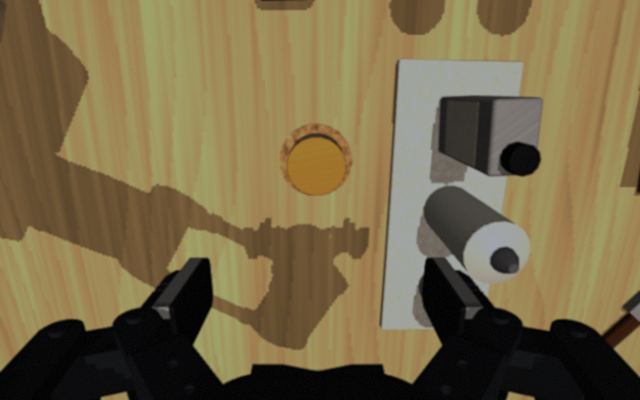

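The wax tin sits on the pad with its lid at (316,165), against a predicted (316,166) for a centred tin. Now the returns, solvent tin first.

Emit:
{"fn": "apply_moves", "kwargs": {
  "commands": [0.818,-0.226,0,0,0,0,0.818,-0.226,0,0,0,0,0.818,-0.226,0,0,0,0,0.818,-0.226,0,0,0,0,0.818,-0.226,0,0,0,0,0.818,-0.226,0,0,0,0,0,0,0,0,0,0,0,0,0,0,0,0,0,0,0.8,0,0,0,0,0,0.9,0,0,0,0,0,0.9,0,0,0,0,0,0.9,0,0,0,0,0,0.9,0,0,0,0,0,0.6,0,0,0,0,0,0.15,0,0,0,0,0,0,0,0,0]
}}

```text
clock: 41.15
position: [0.5816, -0.1454, 0.0952]
ee_rot: [-0.0, 1.0, 0.0, -0.001]
contact_force: [0.5, -0.2, 0.1]
width: 0.0853
```

Emit:
{"fn": "apply_moves", "kwargs": {
  "commands": [0,0,0,0,0,0,0,0,0,0,0,0,0,0,0,0,0,0,0,0,0,0,0,0,0,0,0,0,0,0,0,0,0,0,0,0,0,0,0,0,0,0,0,0,0,0,0,0,0,0,0,0,0,0],
  "jaw": -1
}}

```text
clock: 42.05
position: [0.5837, -0.1457, 0.0971]
ee_rot: [0.0, 1.0, 0.0, 0.001]
contact_force: [0.2, -0.3, 6.2]
width: 0.0381
```

Emit:
{"fn": "apply_moves", "kwargs": {
  "commands": [0,0,-0.4,0,0,0,0,0,-0.9,0,0,0,0,0,-0.9,0,0,0,0,0,-0.9,0,0,0,0,0,-0.9,0,0,0,0,0,-0.9,0,0,0,0,0,-0.25,0,0,0,0,0,0,0,0,0]
}}

```text
clock: 42.85
position: [0.5831, -0.1454, 0.2511]
ee_rot: [0.0, 1.0, 0.0, 0.001]
contact_force: [0.9, 0.0, -4.5]
width: 0.0379
```

Emit:
{"fn": "apply_moves", "kwargs": {
  "commands": [-0.135,-0.4,0,0,0,0,-0.135,-0.9,0,0,0,0,-0.135,-0.9,0,0,0,0,-0.135,-0.9,0,0,0,0,-0.135,-0.9,0,0,0,0,-0.135,-0.9,0,0,0,0,-0.135,-0.9,0,0,0,0,-0.135,-0.9,0,0,0,0,-0.135,-0.9,0,0,0,0,-0.135,-0.9,0,0,0,0,0,-0.9,0,0,0,0,0,-0.9,0,0,0,0,0,-0.9,0,0,0,0,0,-0.7,0,0,0,0,0,0,0,0,0,0]
}}

```text
clock: 44.35
position: [0.54, 0.2148, 0.2481]
ee_rot: [-0.001, 1.0, 0.002, -0.002]
contact_force: [0.2, 0.2, -4.5]
width: 0.0376
```

Emit:
{"fn": "apply_moves", "kwargs": {
  "commands": [0,0,0,0,0,-0.961,0,0,0,0,0,-0.961,0,0,0,0,0,-0.961,0,0,0,0,0,-0.961,0,0,0,0,0,-0.961,0,0,0,0,0,-0.961,0,0,0,0,0,-0.961,0,0,0,0,0,0,0,0,0,0,0,0]
}}

```text
clock: 45.25
position: [0.5413, 0.2112, 0.2493]
ee_rot: [-0.0, 0.876, 0.482, -0.001]
contact_force: [0.2, 0.6, -4.3]
width: 0.0376
```

Emit:
{"fn": "apply_moves", "kwargs": {
  "commands": [0,0,0.5,0,0,0,0,0,0.9,0,0,0,0,0,0.9,0,0,0,0,0,0.9,0,0,0,0,0,0.9,0,0,0,0,0,0.6,0,0,0,0,0,0.3,0,0,0,0,0,0.1,0,0,0,0,0,0,0,0,0,0,0,0.1,0,0,0,0,0,0.04,0,0,0,0,0,0,0,0,0]
}}

```text
clock: 46.45
position: [0.543, 0.2117, 0.0942]
ee_rot: [0.0, 0.875, 0.484, 0.001]
contact_force: [1.0, -0.3, -2.6]
width: 0.0378
```

Emit:
{"fn": "apply_moves", "kwargs": {
  "commands": [0,0,0.03,0,0,0,0,0,0,0,0,0]
}}

```text
clock: 46.65
position: [0.543, 0.2118, 0.0942]
ee_rot: [0.0, 0.875, 0.484, 0.001]
contact_force: [-0.9, 0.2, 3.6]
width: 0.0376
```

Emit:
{"fn": "apply_moves", "kwargs": {
  "commands": [0,0,0,0,0,0,0,0,0,0,0,0,0,0,0,0,0,0,0,0,0,0,0,0,0,0,0,0,0,0,0,0,0,0,0,0,0,0,-0.4,0,0,0,0,0,-0.9,0,0,0,0,0,-0.9,0,0,0,0,0,-0.9,0,0,0,0,0,-0.9,0,0,0,0,0,-0.9,0,0,0,0,0,-0.37,0,0,0],
  "jaw": 1
}}

```text
clock: 47.95
position: [0.5435, 0.2119, 0.2543]
ee_rot: [0.001, 0.875, 0.484, 0.003]
contact_force: [0.4, -0.6, 1.0]
width: 0.0856
```

Emit:
{"fn": "apply_moves", "kwargs": {
  "commands": [0,0,0,0,0,0.961,0,0,0,0,0,0.961,0,0,0,0,0,0.961,0,0,0,0,0,0.961,0,0,0,0,0,0.961,0,0,0,0,0,0.961,0,0,0,0,0,0.961,0,0,0,0,0,0]
}}

```text
clock: 48.75
position: [0.5419, 0.2115, 0.2501]
ee_rot: [0.0, 1.0, 0.0, -0.0]
contact_force: [-0.1, 0.2, -0.8]
width: 0.0853
```

Emit:
{"fn": "apply_moves", "kwargs": {
  "commands": [0.135,0.5,0,0,0,0,0.135,0.9,0,0,0,0,0.135,0.9,0,0,0,0,0.135,0.9,0,0,0,0,0.135,0.9,0,0,0,0,0.135,0.9,0,0,0,0,0.135,0.9,0,0,0,0,0.135,0.9,0,0,0,0,0.135,0.9,0,0,0,0,0.135,0.9,0,0,0,0,0,0.9,0,0,0,0,0,0.9,0,0,0,0,0,0.9,0,0,0,0,0,0.9,0,0,0,0,0,0.9,0,0,0,0,0,0.9,0,0,0,0,0,0.9,0,0,0,0,0,0.13,0,0,0,0,0,0,0,0,0,0]
}}

```text
clock: 50.65
position: [0.5824, -0.2405, 0.2501]
ee_rot: [-0.0, 1.0, -0.0, -0.0]
contact_force: [0.3, 0.8, 0.4]
width: 0.0856
```

Emit:
{"fn": "apply_moves", "kwargs": {
  "commands": [0,0,0.8,0,0,0,0,0,0.9,0,0,0,0,0,0.9,0,0,0,0,0,0.9,0,0,0,0,0,0.9,0,0,0,0,0,0.6,0,0,0,0,0,0.15,0,0,0,0,0,0,0,0,0]
}}

```text
clock: 51.45
position: [0.5827, -0.2383, 0.0957]
ee_rot: [-0.0, 1.0, 0.001, -0.001]
contact_force: [-0.5, 0.2, -1.3]
width: 0.0855
```

Emit:
{"fn": "apply_moves", "kwargs": {
  "commands": [0,0,0,0,0,0,0,0,0,0,0,0,0,0,0,0,0,0,0,0,0,0,0,0,0,0,0,0,0,0,0,0,0,0,0,0,0,0,0,0,0,0],
  "jaw": -1
}}

```text
clock: 52.15
position: [0.584, -0.2397, 0.0978]
ee_rot: [0.001, 1.0, 0.0, 0.001]
contact_force: [-0.4, 1.3, 5.3]
width: 0.055
```

Emit:
{"fn": "apply_moves", "kwargs": {
  "commands": [0,0,-0.4,0,0,0,0,0,-0.9,0,0,0,0,0,-0.9,0,0,0,0,0,-0.9,0,0,0,0,0,-0.9,0,0,0,0,0,-0.9,0,0,0,0,0,-0.25,0,0,0,0,0,0,0,0,0]
}}

```text
clock: 52.95
position: [0.5833, -0.2395, 0.2515]
ee_rot: [0.001, 1.0, 0.0, 0.001]
contact_force: [0.5, -0.6, -3.7]
width: 0.0551
```

Reverse of the outward trip: dx +0.4, tool y −12.5, then down to z 0.0925.

Emit:
{"fn": "apply_moves", "kwargs": {
  "commands": [0.1,-0.4,0,0,0,0,0.1,-0.9,0,0,0,0,0.1,-0.9,0,0,0,0,0.1,-0.9,0,0,0,0,0,-0.9,0,0,0,0,0,-0.9,0,0,0,0,0,-0.9,0,0,0,0,0,-0.9,0,0,0,0,0,-0.9,0,0,0,0,0,-0.9,0,0,0,0,0,-0.9,0,0,0,0,0,-0.9,0,0,0,0,0,-0.9,0,0,0,0,0,-0.9,0,0,0,0,0,-0.4,0,0,0,0,0,0,0,0,0,0,0,0,0,0,0,0]
}}

```text
clock: 54.65
position: [0.5943, 0.1352, 0.2495]
ee_rot: [0.001, 1.0, 0.001, -0.001]
contact_force: [0.7, -1.4, -2.7]
width: 0.055
```

Emit:
{"fn": "apply_moves", "kwargs": {
  "commands": [0,0,0.5,0,0,0,0,0,0.9,0,0,0,0,0,0.9,0,0,0,0,0,0.9,0,0,0,0,0,0.9,0,0,0,0,0,0.6,0,0,0,0,0,0.3,0,0,0,0,0,0.1,0,0,0,0,0,0,0,0,0,0,0,0.1,0,0,0,0,0,0.04,0,0,0,0,0,0,0,0,0]
}}

```text
clock: 55.85
position: [0.5958, 0.1358, 0.0948]
ee_rot: [-0.0, 1.0, 0.0, 0.001]
contact_force: [0.3, -0.6, 2.9]
width: 0.0551
```

Emit:
{"fn": "apply_moves", "kwargs": {
  "commands": [0,0,0,0,0,0,0,0,0,0,0,0,0,0,0,0,0,0,0,0,0,0,0,0,0,0,0,0,0,0,0,0,0,0,0,0,0,0,-0.4,0,0,0,0,0,-0.9,0,0,0,0,0,-0.9,0,0,0,0,0,-0.9,0,0,0,0,0,-0.9,0,0,0,0,0,-0.9,0,0,0,0,0,-0.34,0,0,0],
  "jaw": 1
}}

```text
clock: 57.15
position: [0.5962, 0.1359, 0.2545]
ee_rot: [-0.0, 1.0, 0.0, 0.003]
contact_force: [-0.4, -0.0, -0.2]
width: 0.0857
```

Emit:
{"fn": "apply_moves", "kwargs": {
  "commands": [-0.1,0.5,0,0,0,0,-0.1,0.9,0,0,0,0,-0.1,0.9,0,0,0,0,-0.1,0.9,0,0,0,0,0,0.9,0,0,0,0,0,0.9,0,0,0,0,0,0.9,0,0,0,0,0,0.9,0,0,0,0,0,0.9,0,0,0,0,0,0.9,0,0,0,0,0,0.9,0,0,0,0,0,0.9,0,0,0,0,0,0.9,0,0,0,0,0,0.9,0,0,0,0,0,0.9,0,0,0,0,0,0.9,0,0,0,0,0,0.9,0,0,0,0,0,0.9,0,0,0,0,0,0,0,0,0,0]
}}

```text
clock: 59.05
position: [0.581, -0.3424, 0.2477]
ee_rot: [0.0, 1.0, -0.002, -0.002]
contact_force: [0.5, 0.6, -0.5]
width: 0.0852
```

Emit:
{"fn": "apply_moves", "kwargs": {
  "commands": [0,0,0.8,0,0,0,0,0,0.9,0,0,0,0,0,0.9,0,0,0,0,0,0.9,0,0,0,0,0,0.9,0,0,0,0,0,0.6,0,0,0,0,0,0.15,0,0,0,0,0,0,0,0,0]
}}

```text
clock: 59.85
position: [0.5819, -0.3376, 0.0946]
ee_rot: [-0.001, 1.0, 0.0, -0.001]
contact_force: [-0.1, 0.3, 0.0]
width: 0.0851
```

Emit:
{"fn": "apply_moves", "kwargs": {
  "commands": [0,0,0,0,0,0,0,0,0,0,0,0,0,0,0,0,0,0,0,0,0,0,0,0,0,0,0,0,0,0,0,0,0,0,0,0,0,0,0,0,0,0],
  "jaw": -1
}}

```text
clock: 60.55
position: [0.584, -0.3389, 0.0977]
ee_rot: [0.001, 1.0, 0.0, 0.001]
contact_force: [0.2, -0.3, 6.5]
width: 0.0507
```

Emit:
{"fn": "apply_moves", "kwargs": {
  "commands": [0,0,-0.4,0,0,0,0,0,-0.9,0,0,0,0,0,-0.9,0,0,0,0,0,-0.9,0,0,0,0,0,-0.9,0,0,0,0,0,-0.9,0,0,0,0,0,-0.25,0,0,0,0,0,0,0,0,0]
}}

```text
clock: 61.35
position: [0.5832, -0.3384, 0.2513]
ee_rot: [0.001, 1.0, 0.0, 0.001]
contact_force: [-0.8, -0.7, -4.0]
width: 0.0504
```

Now the reverse trip for the spray can: dx +0.6, tool y −20.6. It passes over the returned glue bottle with clearance.

Emit:
{"fn": "apply_moves", "kwargs": {
  "commands": [0.1,-0.5,0,0,0,0,0.1,-0.9,0,0,0,0,0.1,-0.9,0,0,0,0,0.1,-0.9,0,0,0,0,0.1,-0.9,0,0,0,0,0.1,-0.9,0,0,0,0,0,-0.9,0,0,0,0,0,-0.9,0,0,0,0,0,-0.9,0,0,0,0,0,-0.9,0,0,0,0,0,-0.9,0,0,0,0,0,-0.9,0,0,0,0,0,-0.9,0,0,0,0,0,-0.9,0,0,0,0,0,-0.9,0,0,0,0,0,-0.9,0,0,0,0,0,-0.9,0,0,0,0,0,-0.9,0,0,0,0,0,-0.9,0,0,0,0,0,-0.9,0,0,0,0]
}}

```text
clock: 63.35
position: [0.5986, 0.1917, 0.248]
ee_rot: [0.0, 1.0, 0.001, -0.003]
contact_force: [0.1, 0.1, -4.6]
width: 0.0509
```

Emit:
{"fn": "apply_moves", "kwargs": {
  "commands": [0,-0.9,0,0,0,0,0,-0.9,0,0,0,0,0,-0.9,0,0,0,0,0,-0.3,0,0,0,0,0,0,0,0,0,0,0,0,0,0,0,0]
}}

```text
clock: 63.95
position: [0.5998, 0.279, 0.2492]
ee_rot: [0.001, 1.0, 0.0, -0.001]
contact_force: [-0.8, -0.4, -4.9]
width: 0.0507
```

Emit:
{"fn": "apply_moves", "kwargs": {
  "commands": [0,0,0.5,0,0,0,0,0,0.9,0,0,0,0,0,0.9,0,0,0,0,0,0.9,0,0,0,0,0,0.9,0,0,0,0,0,0.6,0,0,0,0,0,0.3,0,0,0,0,0,0.1,0,0,0,0,0,0,0,0,0,0,0,0.1,0,0,0,0,0,0.04,0,0,0,0,0,0,0,0,0]
}}

```text
clock: 65.15
position: [0.6016, 0.28, 0.0947]
ee_rot: [-0.0, 1.0, 0.0, 0.001]
contact_force: [0.3, 0.8, -0.2]
width: 0.0505
```

Emit:
{"fn": "apply_moves", "kwargs": {
  "commands": [0,0,0.02,0,0,0,0,0,0,0,0,0,0,0,0,0,0,0,0,0,0,0,0,0,0,0,0,0,0,0,0,0,0,0,0,0,0,0,0,0,0,0,0,0,-0.4,0,0,0,0,0,-0.9,0,0,0,0,0,-0.9,0,0,0,0,0,-0.9,0,0,0,0,0,-0.9,0,0,0,0,0,-0.9,0,0,0,0,0,-0.4,0,0,0],
  "jaw": 1
}}

```text
clock: 66.55
position: [0.6019, 0.2801, 0.2558]
ee_rot: [-0.001, 1.0, 0.0, 0.003]
contact_force: [0.4, 0.3, -0.3]
width: 0.0855
```

Emit:
{"fn": "apply_moves", "kwargs": {
  "commands": [0,0.9,0,0,0,0,0,0.9,0,0,0,0,0,0.9,0,0,0,0,0,0.9,0,0,0,0,0,0.9,0,0,0,0,0,0.9,0,0,0,0,0,0.9,0,0,0,0,0,0.9,0,0,0,0,0,0.9,0,0,0,0,0,0.9,0,0,0,0,0,0.9,0,0,0,0,0,0.9,0,0,0,0,0,0.9,0,0,0,0,0,0.9,0,0,0,0,0,0.9,0,0,0,0,0,0.9,0,0,0,0,0,0.9,0,0,0,0,0,0.9,0,0,0,0,0,0.9,0,0,0,0,0,0.9,0,0,0,0]
}}

```text
clock: 68.55
position: [0.6007, -0.2612, 0.2514]
ee_rot: [-0.0, 1.0, 0.0, -0.0]
contact_force: [0.6, -0.1, 0.3]
width: 0.0856
```

```bash
python3 st.py; python3 - <<'E'
from h import *
d=grab('top','t9.png'); f=d['frame']
a=cv2.imread('pics/top0.png')[:,:,::-1]
df=np.abs(f.astype(int)-a).max(2)
# compare initial and final, caddy + tape region
A=np.vstack([a[120:290,145:345],f[120:290,145:345]])
cv2.imwrite('pics/cmp.png',cv2.resize(np.hstack([a[120:290,145:345],f[120:290,145:345]])[:,:,::-1],None,fx=2,fy=2,interpolation=cv2.INTER_CUBIC))
for n,(x,y,w) in dict(spray=(170,156,18),glue=(248,160,18),solv=(210,190,22),block=(178,210,18),tape=(316,261,22)).items():
    t=a[y-w:y+w,x-w:x+w]; r=cv2.matchTemplate(np.ascontiguousarray(f[y-w-10:y+w+10,x-w-10:x+w+10]),np.ascontiguousarray(t),cv2.TM_CCOEFF_NORMED)
    _,s,_,l=cv2.minMaxLoc(r); print(n,'shift px',l[0]-10,l[1]-10,round(s,3))
print('wax px pred',proj(d,[.4357,-.1857,.043]))
E
```

```text
68.55 [ 0.6007 -0.2612  0.2514] phi 0.03 w 0.08560240910237359
spray shift px 0 0 0.989
glue shift px 0 0 0.97
solv shift px 0 0 0.933
block shift px 0 0 0.998
tape shift px 0 0 0.999
wax px pred [[408.27298279 245.37915074]]
```

View pics/cmp.png

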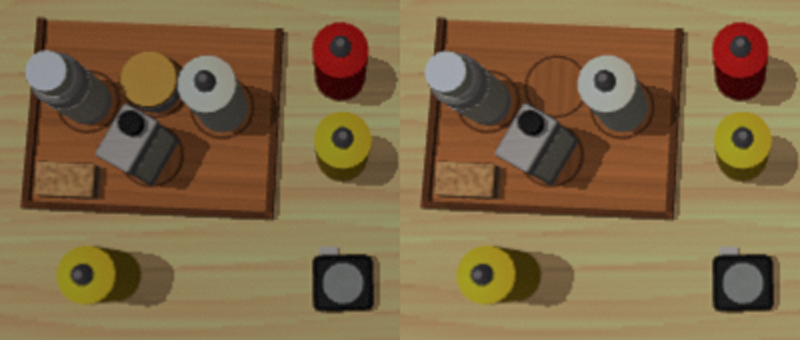

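View pics/t9.png

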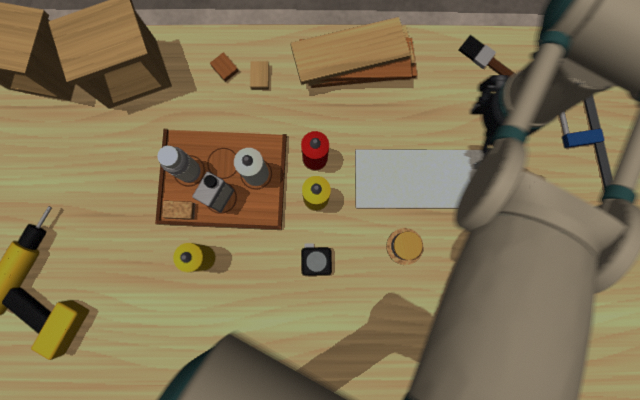

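The before and after crops line up: all three containers, the sanding block and the tape measure show a shift of 0 px. The wax lid is at (408,245), against a predicted (408,245). The gripper is clear, so I'm handing in.

```bash
python3 -c "
from rig import manip
print(manip.sign_off())"
```

```text
the job is handed in; nothing more can be done
None
```

I moved the spray can, glue bottle and solvent tin onto the side board and set the wax tin on the cork pad. I then put each container back on its own ring and handed in at about 69 s of the 144 s.

My last checks were done by camera; the hand-in itself reports no verdict.
- **Containers and bystanders:** the three containers, the sanding block and the tape measure showed 0 px shift against the starting top view (1 px is about 2 mm). All three containers stand upright.
- **Wax tin:** its lid lies within about 1 px of the spot predicted for the pad's middle. One automatic circle fit of the lid disagreed: it gave a 35 mm radius and was about 5 mm off, because its colour mask also caught the cork. I used the viewed picture instead.
- **Gripper:** it was open and clear of everything.
- **Refused move:** one move call was refused for a wrong count of numbers and sent again. Nothing moved because of it.

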